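# Clip the hex drivers back onto the tool rail

### The job

Put the three hex drivers lying on the optical table back onto the tool rail: lay each handle centrally over the pair of spring clips of its own size (thickest handle in the widest pair, thinnest in the narrowest), blade pointing away from the robot, and press it straight down until it snaps fully home in both clips. Do not push about or knock over the lens pen, dish, objective and oil bottle that stand around, and let go of every driver.

Things in the scene. Friction and masses are not known exactly. Their poses are not given: they have to be found in the camera images.
- driver_small: The thinnest and shortest hex driver, loose, lying flat: black round handle 13 mm in diameter, 96 long; black hexagonal collar 8 long, 13 across flats, stops rolling; steel blade 4 thick. Origin on the axis where handle meets collar, 6.5 mm above the table at first; x along the axis towards the blade: mid-handle at -48 mm, blade tip at +68. 35 g, balances 20 to 30 mm ahead of mid-handle.
- driver_medium: The middle-sized hex driver, loose, lying flat: black round handle 20 mm in diameter, 102 long; black hexagonal collar 8 long, 20 across flats, stops rolling; steel blade 5 thick. Origin on the axis where handle meets collar, 10.0 mm above the table at first; x along the axis towards the blade: mid-handle at -51 mm, blade tip at +88. 80 g, balances 20 to 30 mm ahead of mid-handle.
- driver_large: The thickest and longest hex driver, loose, lying flat: black round handle 30 mm in diameter, 110 long; black hexagonal collar 8 long, 30 across flats, stops rolling; steel blade 7 thick. Origin on the axis where handle meets collar, 15.0 mm above the table at first; x along the axis towards the blade: mid-handle at -55 mm, blade tip at +108. 180 g, balances 20 to 30 mm ahead of mid-handle.
- clips_small: Narrowest of 3 pairs of steel spring clips, open upwards, 80 mm apart on a low rail in any order. Origin on the table under the pair's middle; x = handle direction, away from robot; y along rail. Bright plate 84 by 21, clips 12 wide at x = -31, +31, 50 free between for fingers. Flared mouth 22 wide, 52 above table; throat 8 at 38. Pressed down (8 to 18 N) the handle axis snaps home at 32.5.
- clips_medium: Middle-width of 3 pairs of steel spring clips, open upwards, 80 mm apart on a low rail in any order. Origin on the table under the pair's middle; x = handle direction, away from robot; y along rail. Bright plate 84 by 28, clips 12 wide at x = -31, +31, 50 free between for fingers. Flared mouth 29 wide, 57 above table; throat 15 at 43. Pressed down (8 to 18 N) the handle axis snaps home at 36.0.
- clips_large: Widest of 3 pairs of steel spring clips, open upwards, 80 mm apart on a low rail in any order. Origin on the table under the pair's middle; x = handle direction, away from robot; y along rail. Bright plate 84 by 38, clips 12 wide at x = -31, +31, 50 free between for fingers. Flared mouth 39 wide, 63 above table; throat 25 at 49. Pressed down (8 to 18 N) the handle axis snaps home at 41.0.
- lens_pen: Bystander: a white hexagonal lens-cleaning pen, 122 mm long, 13 mm across flats, lying flat; no thin blade. Origin on its axis at mid-length, x along it.
- dish: Bystander: a clear round lidded culture dish, 60 mm in diameter, 15 mm high. Origin: centre of its underside.
- objective: Bystander: a steel and brass microscope objective standing on a black cap, 34 mm in diameter, 50 mm high. Origin: centre of its underside.
- oil_bottle: Bystander: a small amber immersion-oil bottle with black cap, 28 mm in diameter, 56 mm high. Origin: centre of its underside.
Mind the look-alikes: they are no part of the job. Leave any purple or red look-alike of the driver_medium alone.

How it is judged:
At the end, for the whole second after the job is handed in: Each driver lies in its own clips, blade away from the robot: handle within 12 mm along, 6 mm across, axis at most 2.5 mm above home (3 mm below), within 0.08 rad, at rest (0.01 m/s, 0.15 rad/s). Pen, dish, objective and bottle within 20 mm of their starts (x of driver_small in the frame of clips_small between 0.036 and 0.06 m and y of driver_small in the frame of clips_small between -0.006 and 0.006 m and z of driver_small in the frame of clips_small between 0.0295 and 0.035 m and angle between the x axis of driver_small and the x axis of clips_small, either way round below 0.08 rad and linear speed of each of driver_small, driver_medium, driver_large below 0.01 m/s and angular speed of each of driver_small, driver_medium, driver_large below 0.15 rad/s and x of driver_medium in the frame of clips_medium between 0.039 and 0.063 m and y of driver_medium in the frame of clips_medium between -0.006 and 0.006 m and z of driver_medium in the frame of clips_medium between 0.033 and 0.0385 m and angle between the x axis of driver_medium and the x axis of clips_medium, either way round below 0.08 rad and x of driver_large in the frame of clips_large between 0.043 and 0.067 m and y of driver_large in the frame of clips_large between -0.006 and 0.006 m and z of driver_large in the frame of clips_large between 0.038 and 0.0435 m and angle between the x axis of driver_large and the x axis of clips_large, either way round below 0.08 rad and distance of each of lens_pen, dish, objective, oil_bottle from where it was at the start of the episode below 0.02 m); the robot touches nothing.
It fails at once if the lens pen is pushed more than 20 mm from its place or tipped over (distance of lens_pen from where it was at the start of the episode above 0.02 m).
It fails at once if the dish is pushed more than 20 mm from its place or tipped over (distance of dish from where it was at the start of the episode above 0.02 m or angle between dish's own z axis and vertical above 0.5 rad).
It fails at once if the objective is pushed more than 20 mm from its place or tipped over (distance of objective from where it was at the start of the episode above 0.02 m or angle between objective's own z axis and vertical above 0.5 rad).
It fails at once if the oil bottle is pushed more than 20 mm from its place or tipped over (distance of oil_bottle from where it was at the start of the episode above 0.02 m or angle between oil_bottle's own z axis and vertical above 0.5 rad).
It also fails if it takes over 104 s, if anything falls off the work surface, if the arm or the gripper's body presses on something with over 40 N, if the wrist force passes 120 N, or if a joint passes its speed limit or range.

### The arm

A 6-joint arm with a two-finger parallel gripper is mounted at the origin on the work surface. World frame = base frame: x ahead of the robot, y to its left, z up, the work surface at z = 0. Lengths are in m, angles in rad, forces in N, time in s.
With the tool pointing down it reaches from about 0.375 to 0.9 m from the base axis. Payload 3.1 kg.
Tool frame: the origin (TCP) lies at the very end of the fingers, on their centre line; the grasp point (between the pads) lies robot.grasp_offset behind it (robot.grasp_offset is the distance from the TCP to the grasp point, in m); z points along the fingers, y is the direction in which the jaws open and shut (so a half turn about z gives the same grasp; the last joint's range is limited). The gripper opens to 87 mm and grips with 3 to 60 N. Pads are 19 mm wide; open, the fingers measure 117 mm over their backs; the gripper's body (75 mm by 190 mm) begins 51 mm behind the grasp point.
Start: joints at [0.938, 0.527, 1.433, -0, 1.181, -0.178], TCP at [0.275, 0.561, 0.223] pointing down, gripper open.
Joint ranges: [-3.08, 3.08], [-0.75, 2.2], [0.22, 2.44], [-1.43, 4.57], [0, 2.65], [-2.85, 2.85]. Speed limits (rad/s): [2.79, 2.79, 3.14, 3.14, 3.14, 3.14].

### API

Orientations are given as a unit quaternion [x, y, z, w].
In Python, from rig import robot gives the robot as it stands.
- The arm moves only by the tool drive_tool, never from a script. Its argument "targets" is one flat list of numbers, 6 for each row, row after row: the shift along the tool's x, y, z in cm, then the turn, a rotation vector about the tool's x, y, z in degrees. A call has 1 to 12 rows; each row is the pose to reach, as a shift and turn from the pose commanded when the call began, along the tool's axes at that moment; what a row does not reach only later rows make up. A row lasts 1/12 s, in which the tool goes at most 41.7 mm and 7.16 degrees, less where a joint would pass 70% of its speed; a pose out of reach is approached as far as the arm can. A call with a gripper value outside its range is refused whole. "grip" is the gripper command: -1 is fully open, 1 is shut, values between are in proportion, set as the call begins (left out, the last holds). The fingers move at their own pace and stop on an object; "squeeze" is the grip in N (left out, the last holds). Time passes only in rows, so rows that repeat a pose let the fingers close. It gives the time, the measured TCP pose, the force and the opening at its end, in the units of the state.
- robot.get_obs(): the state, without advancing time (a new reading comes with each control period).
- robot.camera(name): name is "scene" or "top"; returns (picture, depth): 420x560x3 uint8, red, green, blue; 420x560 float32, m along the optical axis (not along the pixel's ray), 0 where there is no reading.
- robot.calibration(name): a dict with "mtx" (3x3 intrinsics, pixels), "R" (3x3) and "t" (3): a world point X has camera coordinates R X + t. Camera axes: x right, y down, z forward; pixel columns grow to the right and rows downward; lengths in m; the calibration is good to about 2 mm. A picture is of the moment at which its call begins. calibration takes no time and is no camera call.
- robot.hand_in(): hands the job in, once; it reports no verdict.
The state is a dict: "time": time; "q": joint angles; "joint_velocities": joint speeds; "joint_torque": joint torques, N m; "position": TCP position; "tool_rot": TCP orientation; "ft_force": force on the tool from outside, world axes, zero at the start; "moment": the same for the moment, N m; "grip_width": finger opening in m.
Only numpy, scipy, OpenCV 4.12 (cv2) and the standard library are available. Lean on these libraries where they do the work, as an engineer would, in place of code of your own. Each camera call takes 0.05 s, during which the arm holds its last target.

## Working session

There is one attempt and no reset: what is moved stays moved. The work goes in short steps, Python scripts to look and compute and a tool call to move; the robot and the scene stay as the last step left them, time stands still between calls to the robot, and variables do not carry over. Pictures are saved under pics/ and viewed, and the job is handed in when it is done.

Besides the shell and the picture viewer there is one more tool, called after "Request:" as a command line: name --argument value ..., lists and objects as JSON in quotes. drive_tool: Moves the arm, as the interface text tells. Its arguments: {"type":"object","properties":{"targets":{"type":"array","items":{"type":"number"}},"grip":{"type":"number"},"squeeze":{"type":"number"}},"required":["targets"]}

```bash
mkdir -p pics; ls
python3 - <<'E'
from rig import robot
import cv2,numpy as np
print(robot.get_obs()); print(robot.grasp_offset)
for n in("top","scene"):
    im,d=robot.camera(n); cv2.imwrite(f"pics/{n}0.png",im[:,:,::-1]); np.savez(f"{n}0.npz",im=im,d=d)
    print(n,robot.calibration(n))
E
```

```text
pics
{'time': 0.0, 'q': array([ 9.37502281e-01,  5.28467743e-01,  1.43390893e+00,  3.86366092e-05,
        1.18137762e+00, -1.78515616e-01]), 'joint_velocities': array([ 0.00169978, -0.00055464,  0.00258395, -0.00312857,  0.00100257,
        0.0004487 ]), 'joint_torque': array([ 5.44352060e-04, -4.40039170e+01, -1.76595247e+01,  6.34364784e-02,
        5.80394478e-02, -1.32943342e-04]), 'position': array([0.27407288, 0.56088956, 0.22156855]), 'tool_rot': array([ 2.25441748e-01,  9.74256049e-01, -9.85945615e-04, -4.43174805e-04]), 'ft_force': array([-0.62365717,  0.62867936,  0.00385011]), 'moment': array([0.04554302, 0.01424588, 0.01983483]), 'grip_width': 0.08676175949453685}
0.0187
top {'mtx': array([[531.960022  ,   0.        , 272.28617459],
       [  0.        , 531.960022  , 203.94612074],
       [  0.        ,   0.        ,   1.        ]]), 'R': array([[ 0.12528654, -0.99210675,  0.00524125],
       [-0.96951922, -0.12355189, -0.21158313],
       [ 0.21056062,  0.02142703, -0.97734595]]), 't': array([-0.1365063 ,  0.46914273,  1.42463283])}
scene {'mtx': array([[390.93768982,   0.        , 278.81661163],
       [  0.        , 390.93768982, 212.20278298],
       [  0.        ,   0.        ,   1.        ]]), 'R': array([[ 0.46131507,  0.88723231,  0.00268953],
       [ 0.59546247, -0.30735972, -0.74226306],
       [-0.65773311,  0.34401865, -0.67010321]]), 't': array([-0.14092417, -0.26784572,  1.32600883])}
```

View pics/top0.png

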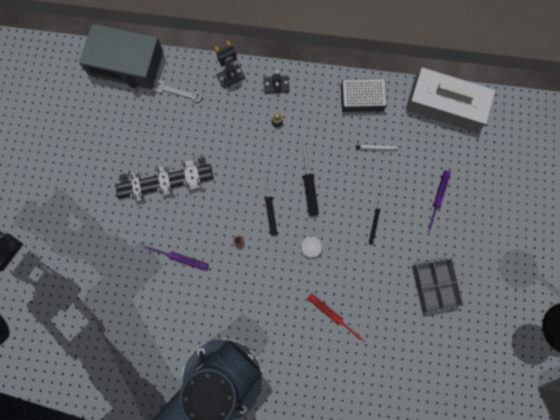

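View pics/scene0.png

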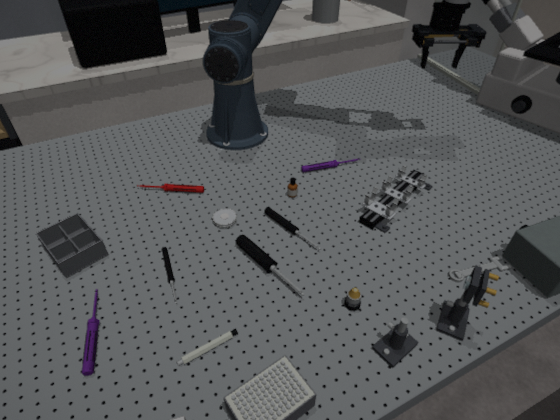

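The top view shows black drivers: large (311,195), medium (271,215) and small (375,226). The purple (175,257), (441,190) and red (335,317) ones are look-alikes. The rail is at (165,180), bottle (238,241), dish (311,247), objective (277,119) and pen (377,147). I'll enlarge these areas.

Run:
```python
import cv2,numpy as np
im=cv2.imread("pics/top0.png")
def crop(n,x0,y0,w,h,s):
    c=cv2.resize(im[y0:y0+h,x0:x0+w],None,fx=s,fy=s,interpolation=cv2.INTER_CUBIC)
    c=cv2.convertScaleAbs(c,alpha=1.5,beta=10)
    for i in range(0,w,10): cv2.putText(c,str(x0+i),(i*s,8),0,.3,(0,255,255),1); cv2.line(c,(i*s,8),(i*s,14),(0,255,255),1)
    for i in range(0,h,10): cv2.putText(c,str(y0+i),(0,i*s+4),0,.3,(0,255,255),1)
    cv2.imwrite(f"pics/{n}.png",c)
crop("c_rail",105,145,120,70,6)
crop("c_drv",225,140,170,120,4)
```

```text
(no output)
```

View pics/c_rail.png

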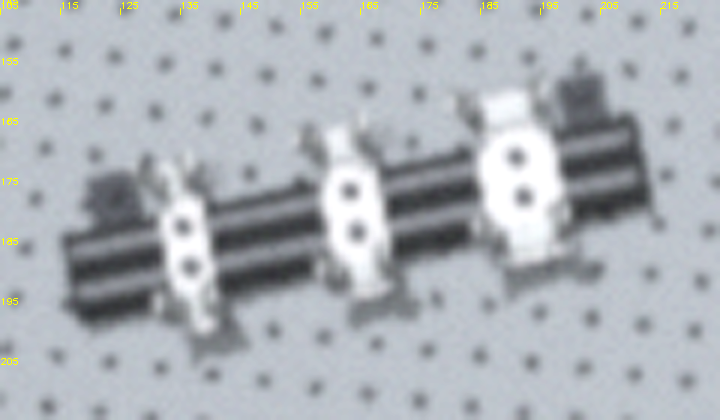

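View pics/c_drv.png

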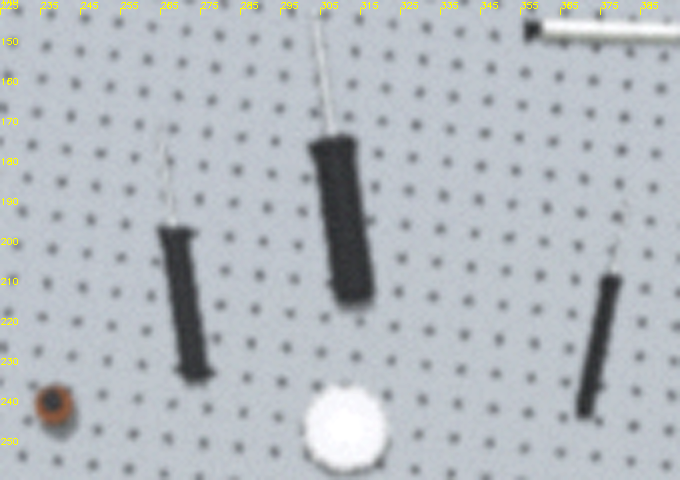

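```bash
cat > h.py <<'E'
import numpy as np,cv2
from rig import robot
from scipy.spatial.transform import Rotation as Ro
def px2w(n,uv,z):
    c=robot.calibration(n);uv=np.atleast_2d(np.asarray(uv,float))
    r=np.c_[(uv-[c["mtx"][0,2],c["mtx"][1,2]])/c["mtx"][0,0],np.ones(len(uv))]@c["R"]
    o=-c["R"].T@c["t"]; s=(z-o[2])/r[:,2]
    return o+r*s[:,None]
def dep2w(n,uv,d):
    c=robot.calibration(n);uv=np.atleast_2d(np.asarray(uv,float))
    r=np.c_[(uv-[c["mtx"][0,2],c["mtx"][1,2]])/c["mtx"][0,0],np.ones(len(uv))]*np.atleast_1d(d)[:,None]
    return (r-c["t"])@c["R"]
def w2px(n,X):
    c=robot.calibration(n);p=np.atleast_2d(X)@c["R"].T+c["t"]
    return p[:,:2]/p[:,2:]*c["mtx"][0,0]+[c["mtx"][0,2],c["mtx"][1,2]]
E
python3 - <<'E'
from h import *
f=np.load("top0.npz");im,d=f["im"],f["d"]
g=im.max(2)
for nm,(x0,x1,y0,y1),z in(("large",(298,325,165,222),.015),("medium",(258,285,192,240),.01),("small",(365,385,205,250),.0065)):
    m=np.zeros(g.shape,np.uint8); m[y0:y1,x0:x1]=(g[y0:y1,x0:x1]<85)*255
    k,l,st,_=cv2.connectedComponentsWithStats(m); i=1+np.argmax(st[1:,4])
    v,u=np.nonzero(l==i); P=px2w("top",np.c_[u,v],z)[:,:2]
    c=P.mean(0); w,V=np.linalg.eigh(np.cov((P-c).T)); a=V[:,1]*np.sign(V[0,1]); n=np.array([-a[1],a[0]])
    s=(P-c)@a; t=(P-c)@n
    print(nm,"mid(handle+collar)",c,"yaw",np.degrees(np.arctan2(a[1],a[0])),"len",s.min(),s.max(),"w",t.min(),t.max(), "depth z",np.median(dep2w("top",np.c_[u,v],d[v,u])[:,2]))
# plates
for nm,uv in(("small",[(135.3,181.5),(136.6,188.3)]),("medium",[(163,175.7),(164.3,182.5)]),("large",[(190.8,170),(192,176.6)])):
    uv=np.array(uv); ui=np.round(uv).astype(int)
    D=[np.median(d[v-2:v+3,u-1:u+2]) for u,v in ui]
    print(nm,dep2w("top",uv,np.array(D)))
for nm,uv,z in(("bottle",(238.3,240.5),.05),("dish",(311.5,247),.012),("obj",(277,119),.03),("pen1",(357,147),.0065),("pen2",(398,148),.0065)):print(nm,px2w("top",uv,z))
z=dep2w("top",np.stack(np.meshgrid(range(110,220),range(150,210)),-1).reshape(-1,2),d[150:210,110:220].ravel())[:,2].reshape(60,110)
np.set_printoptions(linewidth=250)
print((z[::2,::2]*1000).round().astype(int)[:, :])
E
```

```text
large mid(handle+collar) [ 0.53096368 -0.18040315] yaw 14.512895778139809 len -0.06513826347703529 0.06356032129006843 w -0.018226096541548355 0.017269711561332106 depth z 0.026562918616222488
medium mid(handle+collar) [ 0.45698241 -0.07566987] yaw 15.960464963427405 len -0.056927477107955794 0.059206567857064574 w -0.013940239764041223 0.012209333847782266 depth z 0.01794692893324543
small mid(handle+collar) [ 0.46394096 -0.36932341] yaw -6.449630176665479 len -0.05261594149079352 0.05433442669661169 w -0.008440634698309085 0.007071740841340664 depth z 0.011348010691260166
small [[0.50356655 0.31877007 0.02537514]
 [0.48397744 0.31096111 0.02743049]]
medium [[0.53012255 0.243345   0.02642447]
 [0.51131337 0.23677932 0.02446169]]
large [[0.55704558 0.16766767 0.02549808]
 [0.53815344 0.1611758  0.02565381]]
bottle [[0.36957561 0.00295337 0.05      ]]
dish [[ 0.38243299 -0.19988098  0.012     ]]
obj [[ 0.73998932 -0.05782872  0.03      ]]
pen1 [[ 0.69271382 -0.30011599  0.0065    ]]
pen2 [[ 0.70491995 -0.41959009  0.0065    ]]
[[ 5 -5  5 ...  1  1  0]
 [ 5  0  4 ...  0  5 -1]
 [ 1  5 -2 ... -3  6 -4]
 ...
 [ 3  7  5 ...  0  0 -1]
 [-8 -1  3 ... -4  2  0]
 [-3  5  0 ... -2 -8  5]]
```

```bash
cat >> h.py <<'E'
# mid-handle x,y, yaw deg, radius, handle length, blade tip
DRV={"large":((.527,-.1814),14.5,.015,.110,.108),"medium":((.453,-.0768),16.0,.010,.102,.088),"small":((.460,-.3689),-6.4,.0065,.096,.068)}
CL={"small":((.4938,.3149),19.7),"medium":((.5207,.2401),19.7),"large":((.5476,.1644),19.7)}
PW={"small":.021,"medium":.028,"large":.038}
def fr(xy,yaw,loc):
    a=np.radians(yaw);c,s=np.cos(a),np.sin(a);loc=np.atleast_2d(loc)
    return np.c_[xy[0]+c*loc[:,0]-s*loc[:,1],xy[1]+s*loc[:,0]+c*loc[:,1],loc[:,2]]
def overlay(n,im,box,s,out):
    x0,y0,w,h=box
    c=cv2.resize(im[y0:y0+h,x0:x0+w,::-1],None,fx=s,fy=s,interpolation=cv2.INTER_CUBIC);c=cv2.convertScaleAbs(c,alpha=1.5,beta=10)
    def dr(X,cl=1,col=(0,255,255)):
        p=((w2px(n,X)-[x0,y0]+.5)*s).astype(np.int32);cv2.polylines(c,[p],bool(cl),col,1)
    for k,(xy,yaw,r,L,b) in DRV.items():
        dr(fr(xy,yaw,[[-L/2,r,r],[L/2,r,r],[L/2,-r,r],[-L/2,-r,r]])); dr(fr(xy,yaw,[[L/2,0,r],[L/2+b,0,r]]),0)
    for k,(xy,yaw) in CL.items():
        q=PW[k]/2; dr(fr(xy,yaw,[[-.042,q,.026],[.042,q,.026],[.042,-q,.026],[-.042,-q,.026]]),1,(0,0,255))
    cv2.imwrite(out,c)
E
python3 - <<'E'
from h import *
t=np.load("top0.npz")["im"];s=np.load("scene0.npz")["im"]
overlay("top",t,(225,140,170,120),4,"pics/o1.png")
overlay("top",t,(105,145,120,70),6,"pics/o2.png")
overlay("scene",s,(150,150,290,160),2.75 and 2,"pics/o3.png")
overlay("scene",s,(350,160,90,75),8,"pics/o4.png")
E
python3 - <<'E'
import cv2,numpy as np
a=[cv2.imread(f"pics/o{i}.png") for i in (1,2)]
print([x.shape for x in a])
E
```

```text
[(480, 680, 3), (420, 720, 3)]
```

View pics/o1.png

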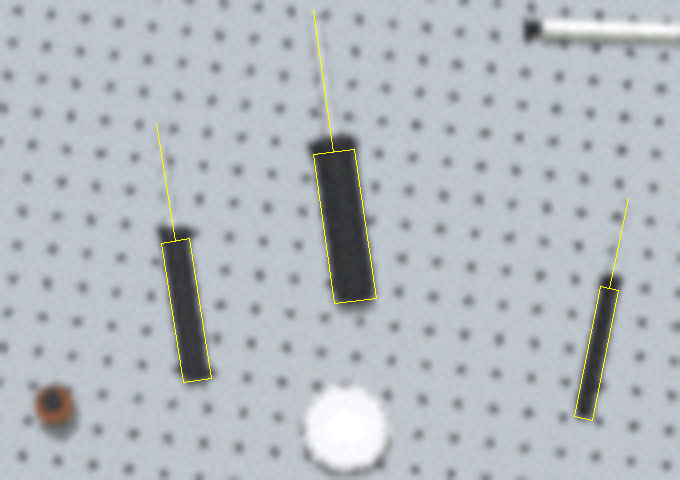

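View pics/o2.png

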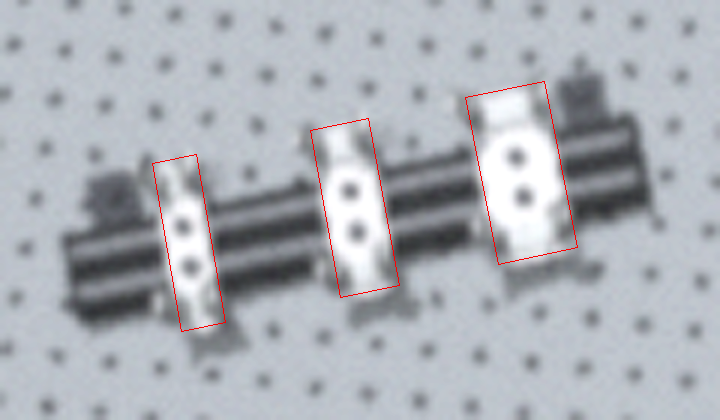

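View pics/o3.png

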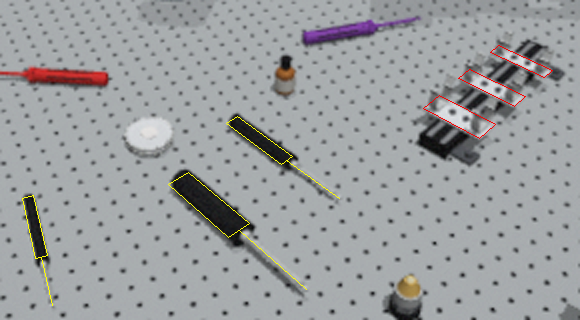

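View pics/o4.png

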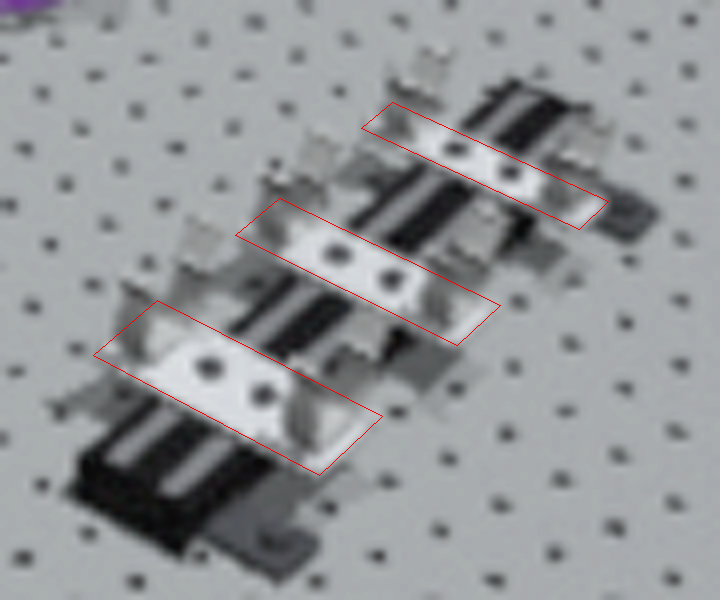

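Both overlays agree in both cameras, and the order on the rail is small on the left, medium in the middle and large on the right. I'm starting with the medium driver, the black one at top (271,215). It is neither purple nor red, and its 20 mm width fits.

```bash
cat >> h.py <<'E'
def go(xy,z,yaw,verbose=1):
    """print shift cm / turn deg to bring TCP to xy,z with tool x along -yaw dir (jaw y at yaw+90)"""
    o=robot.get_obs(); R=Ro.from_quat(o["tool_rot"]); p=o["position"]
    best=None
    for f in (0,180):
        a=np.radians(yaw+f); T=Ro.from_matrix(np.c_[[np.cos(a),np.sin(a),0],[np.sin(a),-np.cos(a),0],[0,0,-1]])
        rv=(R.inv()*T).as_rotvec(degrees=True)
        if best is None or np.linalg.norm(rv)<np.linalg.norm(best): best=rv
    sh=R.inv().apply(np.array([xy[0],xy[1],z])-p)*100
    print("shift",sh.round(2),"turn",best.round(1),"| pos",p.round(4),"t",round(o["time"],2),"F",o["ft_force"].round(1),"w",round(o["grip_width"],4))
def tgt(k,place,fwd=.005,dx=0,dy=0):
    xy,yaw=(CL if place else DRV)[k][:2]
    return fr(xy,yaw,[[fwd+dx,dy,0]])[0,:2],yaw
E
python3 - <<'E'
from h import *
for k in DRV:
    xy,y=tgt(k,0);print(k);go(xy,.08,y)
E
```

```text
large
shift [-55.71 -55.23  14.26] turn [ -0.1  -0.1 -40.6] | pos [0.2741 0.5609 0.2217] t 0.1 F [-0.2 -0.4 -0.1] w 0.087
medium
shift [-44.46 -49.07  14.25] turn [ -0.1  -0.1 -42.1] | pos [0.2741 0.5609 0.2217] t 0.1 F [-0.2 -0.4 -0.1] w 0.087
small
shift [-58.02 -75.17  14.29] turn [ -0.1  -0.  -19.7] | pos [0.2741 0.5609 0.2217] t 0.1 F [-0.2 -0.4 -0.1] w 0.087
```

Request:
drive_tool --targets '[-44.5,-49.1,10,0,0,-42.1,-44.5,-49.1,10,0,0,-42.1,-44.5,-49.1,10,0,0,-42.1,-44.5,-49.1,10,0,0,-42.1,-44.5,-49.1,10,0,0,-42.1,-44.5,-49.1,10,0,0,-42.1,-44.5,-49.1,10,0,0,-42.1,-44.5,-49.1,10,0,0,-42.1,-44.5,-49.1,10,0,0,-42.1,-44.5,-49.1,10,0,0,-42.1,-44.5,-49.1,10,0,0,-42.1,-44.5,-49.1,10,0,0,-42.1]' --grip -0.3 --squeeze 50

```text
time: 1.1
position: [0.4083, 0.098, 0.1498]
tool_rot: [-0.14, 0.99, 0.0, -0.0]
ft_force: [0.8, 0.7, 0.9]
grip_width: 0.0563
```

```bash
python3 -c "
from h import *
go(*[tgt('medium',0)[0],.05,16])"
```

```text
shift [  0.04 -18.04   9.97] turn [ 0.  -0.   0.1] | pos [0.4083 0.098  0.1498] t 1.1 F [0.8 0.7 0.9] w 0.0563
```

Request:
drive_tool --targets '[0,-18,7,0,0,0,0,-18,7,0,0,0,0,-18,7,0,0,0,0,-18,7,0,0,0,0,-18,7,0,0,0,0,-18,7,0,0,0,0,-18,7,0,0,0,0,-18,7,0,0,0]'

```text
time: 1.77
position: [0.457, -0.0724, 0.0798]
tool_rot: [-0.139, 0.99, 0.001, -0.001]
ft_force: [-0.2, -0.5, -0.0]
grip_width: 0.0568
```

```bash
python3 -c "
from h import *
go(*[tgt('medium',0)[0],.0025,16])"
```

```text
shift [-0.01 -0.32  7.73] turn [ 0.1 -0.1  0. ] | pos [ 0.457  -0.0724  0.0798] t 1.77 F [-0.2 -0.5 -0. ] w 0.0568
```

Request:
drive_tool --targets '[0,-0.3,2.5,0,0,0,0,-0.3,5,0,0,0,0,-0.3,6.5,0,0,0,0,-0.3,7.3,0,0,0,0,-0.3,7.7,0,0,0,0,-0.3,7.7,0,0,0,0,-0.3,7.7,0,0,0]'

```text
time: 2.35
position: [0.4591, -0.0755, 0.0037]
tool_rot: [-0.14, 0.99, -0.0, 0.0]
ft_force: [-0.2, 0.2, 0.7]
grip_width: 0.0567
```

```bash
python3 -c "
from h import *
go(*[tgt('medium',0)[0],.002,16])"
```

```text
shift [0.12 0.04 0.17] turn [-0.   0.   0.1] | pos [ 0.4591 -0.0755  0.0037] t 2.35 F [-0.2  0.2  0.7] w 0.0567
```

Request:
drive_tool --targets '[0.1,0,0.2,0,0,0,0.1,0,0.2,0,0,0,0.1,0,0.2,0,0,0,0.1,0,0.2,0,0,0,0.1,0,0.2,0,0,0,0.1,0,0.2,0,0,0,0.1,0,0.2,0,0,0,0.1,0,0.2,0,0,0]' --grip 1

```text
time: 3.02
position: [0.4577, -0.0762, 0.0011]
tool_rot: [-0.14, 0.99, 0.0, -0.0]
ft_force: [-0.3, -0.0, 1.9]
grip_width: 0.0188
```

```bash
python3 -c "
from h import *
go(*[tgt('medium',0)[0],.002,16])"
```

```text
shift [-0.03  0.08 -0.09] turn [ 0. -0.  0.] | pos [ 0.4577 -0.0762  0.0011] t 3.02 F [-0.3 -0.   1.9] w 0.0188
```

Request:
drive_tool --targets '[0,0,-2,0,0,0,0,0,-5,0,0,0,0,0,-8,0,0,0,0,0,-11,0,0,0,0,0,-12,0,0,0]'

```text
time: 3.43
position: [0.4594, -0.0768, 0.1243]
tool_rot: [-0.14, 0.99, -0.001, 0.002]
ft_force: [0.5, -0.2, -1.3]
grip_width: 0.0188
```

```bash
python3 -c "
from h import *
go(tgt('medium',1)[0],.12,19.7)"
```

```text
shift [-15.15  28.8    0.39] turn [-0.2  0.2 -3.6] | pos [ 0.4594 -0.0768  0.1243] t 3.43 F [ 0.5 -0.2 -1.3] w 0.0188
```

Request:
drive_tool --targets '[-2,3.5,0.3,0,0,-0.4,-15.2,28.8,0.3,0,0,-3.6,-15.2,28.8,0.3,0,0,-3.6,-15.2,28.8,0.3,0,0,-3.6,-15.2,28.8,0.3,0,0,-3.6,-15.2,28.8,0.3,0,0,-3.6,-15.2,28.8,0.3,0,0,-3.6,-15.2,28.8,0.3,0,0,-3.6,-15.2,28.8,0.3,0,0,-3.6,-15.2,28.8,0.3,0,0,-3.6,-15.2,28.8,0.3,0,0,-3.6,-15.2,28.8,0.3,0,0,-3.6]'

```text
time: 4.43
position: [0.5235, 0.2412, 0.1176]
tool_rot: [-0.17, 0.985, -0.0, -0.001]
ft_force: [-0.4, 0.1, -1.0]
grip_width: 0.0187
```

```bash
python3 -c "
from h import *
im,d=robot.camera('top');cv2.imwrite('pics/m1.png',cv2.resize(im[120:240,90:260,::-1],None,fx=4,fy=4))
im,d=robot.camera('scene');cv2.imwrite('pics/m2.png',cv2.resize(im[100:240,320:500,::-1],None,fx=4,fy=4))
go(tgt('medium',1)[0],.045,19.7)"
```

```text
shift [-0.17  0.03  7.29] turn [-0.  -0.1 -0.2] | pos [0.524  0.241  0.1179] t 4.53 F [ 0.3  0.5 -0.7] w 0.0185
```

View pics/m1.png

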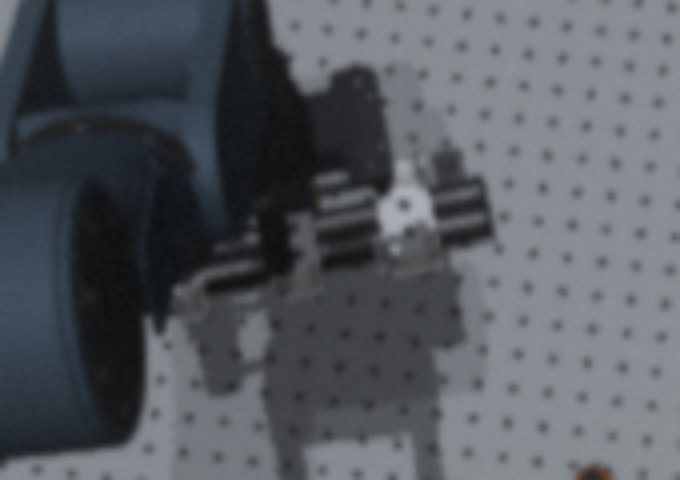

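View pics/m2.png

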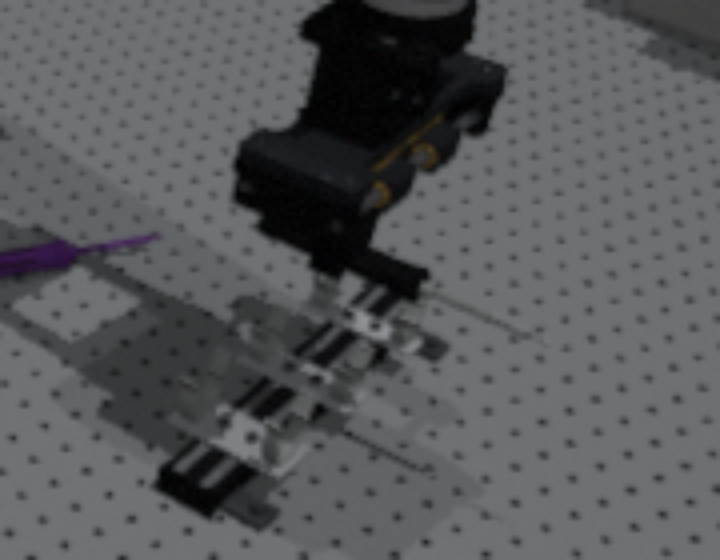

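```bash
python3 -c "
from h import *
o=robot.get_obs();p=o['position']
print((w2px('scene',fr(p[:2],19.7,[[-.005+.051,0,.127],[-.005+.059,0,.127],[-.005+.139,0,.127]]))-[320,100])*4)"
```

```text
[[405.66183613 280.12749713]
 [417.71195674 285.4196428 ]
 [544.06673413 340.91185808]]
```

Request:
drive_tool --targets '[-0.2,0,2,0,0,0,-0.2,0,4,0,0,0,-0.2,0,5.5,0,0,0,-0.2,0,6.3,0,0,0,-0.2,0,6.5,0,0,0,-0.2,0,6.5,0,0,0,-0.2,0,6.5,0,0,0]'

```text
time: 5.12
position: [0.5269, 0.2429, 0.0537]
tool_rot: [-0.17, 0.985, 0.0, 0.001]
ft_force: [-0.4, -0.2, -0.5]
grip_width: 0.0187
```

```bash
python3 -c "
from h import *
go(tgt('medium',1)[0],.0275,19.7)"
```

```text
shift [ 0.18 -0.06  2.62] turn [-0.   0.1 -0.1] | pos [0.5269 0.2429 0.0537] t 5.12 F [-0.4 -0.2 -0.5] w 0.0187
```

Request:
drive_tool --targets '[0.2,0,0.5,0,0,0,0.2,0,0.8,0,0,0,0.2,0,1.1,0,0,0,0.2,0,1.4,0,0,0,0.2,0,1.7,0,0,0,0.2,0,1.7,0,0,0]'

```text
time: 5.62
position: [0.5254, 0.243, 0.037]
tool_rot: [-0.171, 0.985, 0.0, 0.001]
ft_force: [0.4, -0.3, 4.0]
grip_width: 0.0184
```

```bash
python3 -c "
from h import *
go(tgt('medium',1)[0],.0275,19.7)"
```

```text
shift [ 0.04 -0.11  0.95] turn [-0.   0.2 -0.1] | pos [0.5254 0.243  0.037 ] t 5.62 F [ 0.4 -0.3  4. ] w 0.0184
```

Contact force is starting at 4 N. Pressing on down.

Request:
drive_tool --targets '[0,-0.1,0.2,0,0,0,0,-0.1,0.4,0,0,0,0,-0.1,0.6,0,0,0,0,-0.1,0.8,0,0,0,0,-0.1,1.0,0,0,0,0,-0.1,1.0,0,0,0,0,-0.1,1.0,0,0,0]'

```text
time: 6.2
position: [0.5251, 0.2423, 0.0269]
tool_rot: [-0.17, 0.985, 0.0, 0.001]
ft_force: [-1.7, 3.3, 8.4]
grip_width: 0.0188
```

```bash
python3 -c "
from h import *
go(tgt('medium',1)[0],.0275,19.7)"
```

```text
shift [-0.02 -0.06 -0.06] turn [ 0.   0.1 -0.1] | pos [0.5251 0.2423 0.0269] t 6.2 F [-1.7  3.3  8.4] w 0.0188
```

Request:
drive_tool --targets '[0,0,0,0,0,0,0,0,0,0,0,0,0,0,0,0,0,0,0,0,0,0,0,0,0,0,-1,0,0,0,0,0,-4,0,0,0,0,0,-7,0,0,0,0,0,-9,0,0,0,0,0,-9,0,0,0,0,0,-9,0,0,0]' --grip -0.1

```text
time: 7.03
position: [0.5256, 0.2417, 0.1177]
tool_rot: [-0.171, 0.985, 0.0, 0.002]
ft_force: [-0.4, 0.1, -0.6]
grip_width: 0.0481
```

```bash
python3 -c "
from h import *
im,d=robot.camera('scene');cv2.imwrite('pics/m3.png',cv2.resize(im[130:240,330:480,::-1],None,fx=5,fy=5,interpolation=2))
# expected home
xy,y=CL['medium']
print((w2px('scene',fr(xy,y,[[.059,0,.036],[.139,0,.036],[-.051,0,.046],[-.051,0,.036]]))-[330,130])*5)
go(tgt('large',0)[0],.11,14.5)"
```

```text
[[430.86157391 350.49136281]
 [577.29023327 421.50310291]
 [250.78371587 246.97612217]
 [247.55426082 261.59502698]]
shift [ 13.48 -39.95   0.64] turn [-0.   0.   5.1] | pos [0.5245 0.2415 0.1164] t 7.08 F [ 1.   0.3 -0.5] w 0.048
```

View pics/m3.png

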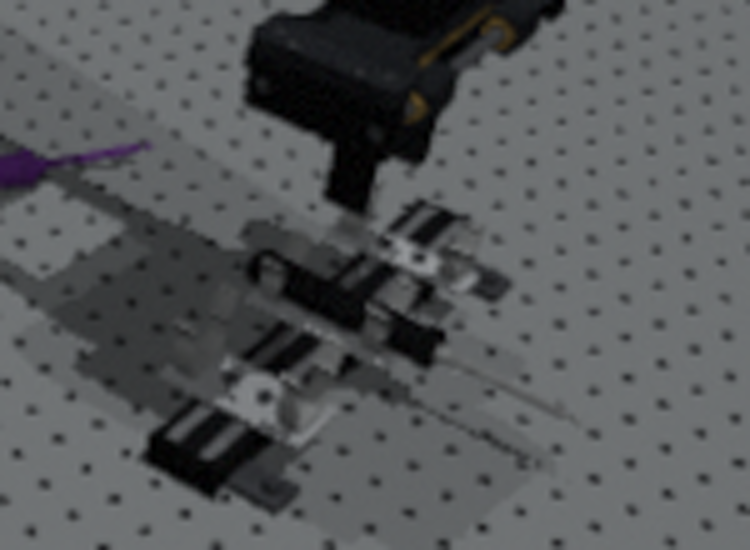

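Medium sits at home: its collar end (437,352) and tip (577,420) match the predicted pixels. Next is the large driver.

Request:
drive_tool --targets '[13.5,-40,0.6,0,0,5.1,13.5,-40,0.6,0,0,5.1,13.5,-40,0.6,0,0,5.1,13.5,-40,0.6,0,0,5.1,13.5,-40,0.6,0,0,5.1,13.5,-40,0.6,0,0,5.1,13.5,-40,0.6,0,0,5.1,13.5,-40,0.6,0,0,5.1,13.5,-40,0.6,0,0,5.1,13.5,-40,0.6,0,0,5.1,13.5,-40,0.6,0,0,5.1,13.5,-40,0.6,0,0,5.1]' --grip -0.4

```text
time: 8.08
position: [0.5313, -0.1833, 0.1085]
tool_rot: [-0.124, 0.992, 0.0, -0.001]
ft_force: [-0.6, 0.0, -0.6]
grip_width: 0.0606
```

```bash
python3 -c "
from h import *
go(tgt('large',0)[0],.003,14.5)"
```

```text
shift [-0.14  0.29 10.55] turn [ 0.1 -0.1 -0.2] | pos [ 0.5313 -0.1833  0.1085] t 8.08 F [-0.6  0.  -0.6] w 0.0606
```

Request:
drive_tool --targets '[-0.1,0.3,3,0,0,0,-0.1,0.3,6,0,0,0,-0.1,0.3,8.5,0,0,0,-0.1,0.3,9.8,0,0,0,-0.1,0.3,10.4,0,0,0,-0.1,0.3,10.4,0,0,0,-0.1,0.3,10.4,0,0,0,-0.1,0.3,10.4,0,0,0]'

```text
time: 8.75
position: [0.5328, -0.1769, 0.0068]
tool_rot: [-0.127, 0.992, -0.0, 0.0]
ft_force: [0.1, 0.3, 0.8]
grip_width: 0.061
```

```bash
python3 -c "
from h import *
go(tgt('large',0)[0],.002,14.5)"
```

```text
shift [ 0.17 -0.29  0.48] turn [-0.   0.1  0.1] | pos [ 0.5328 -0.1769  0.0068] t 8.75 F [0.1 0.3 0.8] w 0.061
```

Request:
drive_tool --targets '[0.1,-0.2,0.4,0,0,0,0.1,-0.2,0.4,0,0,0,0.1,-0.2,0.4,0,0,0]'

```text
time: 9.0
position: [0.532, -0.1798, 0.0026]
tool_rot: [-0.126, 0.992, -0.0, 0.0]
ft_force: [-0.1, -0.5, 1.1]
grip_width: 0.0614
```

```bash
python3 -c "
from h import *
go(tgt('large',0)[0],.002,14.5)"
```

```text
shift [ 0.02 -0.03  0.06] turn [-0.  0.  0.] | pos [ 0.532  -0.1798  0.0026] t 9.0 F [-0.1 -0.5  1.1] w 0.0614
```

Request:
drive_tool --targets '[0,0,0,0,0,0,0,0,0,0,0,0,0,0,0,0,0,0,0,0,0,0,0,0,0,0,0,0,0,0,0,0,0,0,0,0,0,0,0,0,0,0,0,0,0,0,0,0]' --grip 1 --squeeze 60

```text
time: 9.67
position: [0.5318, -0.1796, 0.0021]
tool_rot: [-0.127, 0.992, -0.0, 0.0]
ft_force: [-0.5, -0.8, 0.3]
grip_width: 0.0287
```

Request:
drive_tool --targets '[0,0,-1.5,0,0,0,0,0,-4,0,0,0,0,0,-7,0,0,0,0,0,-10,0,0,0,0,0,-12,0,0,0,0,0,-12,0,0,0]'

```text
time: 10.17
position: [0.5342, -0.1808, 0.1259]
tool_rot: [-0.127, 0.992, -0.003, 0.003]
ft_force: [-0.6, -0.2, -1.8]
grip_width: 0.0288
```

```bash
python3 -c "
from h import *
go(tgt('large',1)[0],.12,19.7)"
```

```text
shift [-10.47  33.12   0.46] turn [-0.4  0.3 -5.1] | pos [ 0.5342 -0.1808  0.1259] t 10.17 F [-0.6 -0.2 -1.8] w 0.0288
```

Request:
drive_tool --targets '[-1,3,0,0,0,-0.5,-10.5,33.1,0.3,0,0,-5.1,-10.5,33.1,0.3,0,0,-5.1,-10.5,33.1,0.3,0,0,-5.1,-10.5,33.1,0.3,0,0,-5.1,-10.5,33.1,0.3,0,0,-5.1,-10.5,33.1,0.3,0,0,-5.1,-10.5,33.1,0.3,0,0,-5.1,-10.5,33.1,0.3,0,0,-5.1,-10.5,33.1,0.3,0,0,-5.1,-10.5,33.1,0.3,0,0,-5.1,-10.5,33.1,0.3,0,0,-5.1]'

```text
time: 11.17
position: [0.5492, 0.1668, 0.1176]
tool_rot: [-0.171, 0.985, -0.0, -0.001]
ft_force: [0.3, -0.1, -1.5]
grip_width: 0.0286
```

Request:
drive_tool --targets '[0,0,0,0,0,0,0,0,0,0,0,0,0,0,0,0,0,0,0,0,0,0,0,0]'

```text
time: 11.5
position: [0.5504, 0.1662, 0.119]
tool_rot: [-0.17, 0.985, -0.0, -0.0]
ft_force: [0.1, -0.3, -1.7]
grip_width: 0.0286
```

```bash
python3 -c "
from h import *
im,d=robot.camera('scene');cv2.imwrite('pics/l1.png',cv2.resize(im[130:240,330:480,::-1],None,fx=5,fy=5,interpolation=2))
p=robot.get_obs()['position']
print((w2px('scene',fr(p[:2],19.7,[[-.06,0,p[2]+.013],[.058,0,p[2]+.013],[.158,0,p[2]+.013]]))-[330,130])*5)
go(tgt('large',1)[0],.06,19.7)"
```

```text
[[184.55852125 174.20060771]
 [400.73998605 275.30320647]
 [607.50380519 372.00141075]]
shift [-0.16 -0.09  5.91] turn [-0.   0.  -0.1] | pos [0.5505 0.1664 0.1191] t 11.55 F [-1.  -0.1 -1.3] w 0.0286
```

View pics/l1.png

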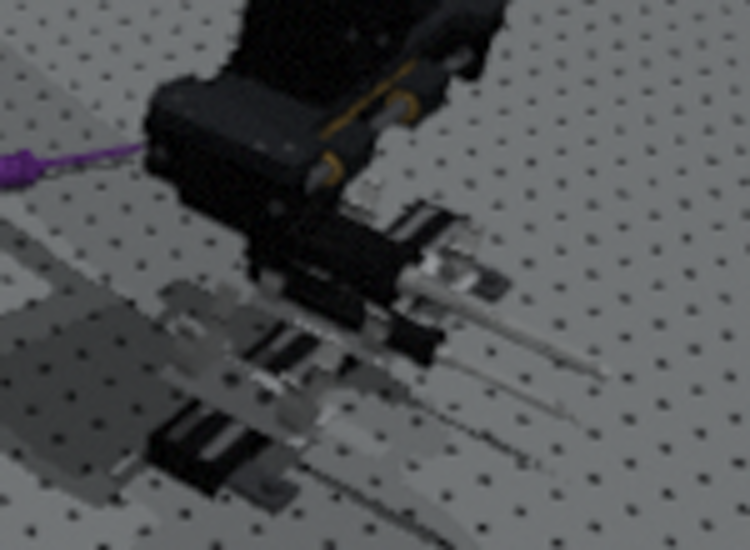

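Request:
drive_tool --targets '[-0.2,0,2,0,0,0,-0.2,0,4,0,0,0,-0.2,0,5,0,0,0,-0.2,0,5.9,0,0,0,-0.2,0,5.9,0,0,0,-0.2,0,5.9,0,0,0,-0.2,0,5.9,0,0,0]'

```text
time: 12.13
position: [0.5528, 0.168, 0.0607]
tool_rot: [-0.171, 0.985, -0.0, 0.001]
ft_force: [-0.4, -0.4, -2.6]
grip_width: 0.0289
```

```bash
python3 -c "
from h import *
go(tgt('large',1)[0],.0275,19.7)"
```

```text
shift [ 0.12 -0.16  3.32] turn [-0.   0.1 -0.1] | pos [0.5528 0.168  0.0607] t 12.13 F [-0.4 -0.4 -2.6] w 0.0289
```

Request:
drive_tool --targets '[0.1,-0.1,0.5,0,0,0,0.1,-0.1,1,0,0,0,0.1,-0.1,1.4,0,0,0,0.1,-0.1,1.7,0,0,0,0.1,-0.1,2,0,0,0,0.1,-0.1,2.2,0,0,0,0.1,-0.1,2.4,0,0,0,0.1,-0.1,2.4,0,0,0]'

```text
time: 12.8
position: [0.5526, 0.167, 0.0367]
tool_rot: [-0.171, 0.985, 0.0, 0.001]
ft_force: [-0.1, 1.6, 2.9]
grip_width: 0.0284
```

```bash
python3 -c "
from h import *
go(tgt('large',1)[0],.0275,19.7)"
```

```text
shift [ 0.06 -0.08  0.92] turn [-0.   0.1 -0.1] | pos [0.5526 0.167  0.0367] t 12.8 F [-0.1  1.6  2.9] w 0.0284
```

Request:
drive_tool --targets '[0,-0.1,0.2,0,0,0,0,-0.1,0.4,0,0,0,0,-0.1,0.6,0,0,0,0,-0.1,0.8,0,0,0,0,-0.1,1.0,0,0,0,0,-0.1,1.0,0,0,0,0,-0.1,1.0,0,0,0]'

```text
time: 13.38
position: [0.5511, 0.1662, 0.0277]
tool_rot: [-0.17, 0.985, 0.0, -0.0]
ft_force: [-5.1, 3.4, 16.3]
grip_width: 0.0285
```

```bash
python3 -c "
from h import *
go(tgt('large',1)[0],.0275,19.7)"
```

```text
shift [-0.11 -0.05  0.02] turn [ 0.1 -0.  -0.1] | pos [0.5511 0.1662 0.0277] t 13.38 F [-5.1  3.4 16.3] w 0.0285
```

Request:
drive_tool --targets '[0,0,0,0,0,0,0,0,0,0,0,0,0,0,0,0,0,0,0,0,0,0,0,0,0,0,-1,0,0,0,0,0,-4,0,0,0,0,0,-7,0,0,0,0,0,-10,0,0,0,0,0,-10,0,0,0]' --grip -0.2

```text
time: 14.13
position: [0.556, 0.166, 0.1319]
tool_rot: [-0.171, 0.985, -0.001, 0.006]
ft_force: [0.6, -0.0, 0.4]
grip_width: 0.0524
```

```bash
python3 -c "
from h import *
im,d=robot.camera('scene');cv2.imwrite('pics/l2.png',cv2.resize(im[130:240,330:480,::-1],None,fx=5,fy=5,interpolation=2))
xy,y=CL['large']
print((w2px('scene',fr(xy,y,[[.063,0,.041],[.163,0,.041],[-.055,0,.056]]))-[330,130])*5)
go(tgt('small',0)[0],.11,-6.4)"
```

```text
[[360.73498528 423.30741959]
 [551.76735308 521.83927591]
 [163.70328918 297.11190969]]
shift [ 26.45 -47.39   1.86] turn [-0.   0.5 26. ] | pos [0.5546 0.1658 0.1296] t 14.18 F [ 0.6 -0.5 -0.1] w 0.0523
```

View pics/l2.png

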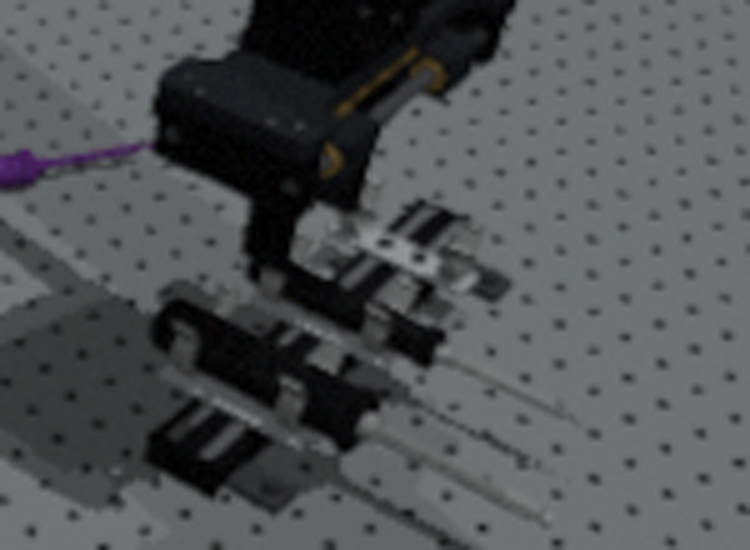

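Large is home as well, with its tip at (547,520) against a predicted (552,522). Now the small driver.

Request:
drive_tool --targets '[26.5,-47.4,1.9,0,0,26,26.5,-47.4,1.9,0,0,26,26.5,-47.4,1.9,0,0,26,26.5,-47.4,1.9,0,0,26,26.5,-47.4,1.9,0,0,26,26.5,-47.4,1.9,0,0,26,26.5,-47.4,1.9,0,0,26,26.5,-47.4,1.9,0,0,26,26.5,-47.4,1.9,0,0,26,26.5,-47.4,1.9,0,0,26,26.5,-47.4,1.9,0,0,26,26.5,-47.4,1.9,0,0,26]'

```text
time: 15.18
position: [0.4672, -0.3285, 0.1073]
tool_rot: [0.056, 0.998, 0.001, -0.001]
ft_force: [1.5, 0.3, -0.1]
grip_width: 0.0522
```

Request:
drive_tool --targets '[0,0,0,0,0,0]'

```text
time: 15.27
position: [0.4683, -0.336, 0.1078]
tool_rot: [0.059, 0.998, -0.003, 0.001]
ft_force: [1.0, 0.1, 0.9]
grip_width: 0.0522
```

```bash
python3 -c "
from h import *
go(tgt('small',0)[0],.05,-6.4)"
```

```text
shift [-0.04 -3.33  5.8 ] turn [-0.3  0.2 -0.3] | pos [ 0.4683 -0.336   0.1078] t 15.27 F [1.  0.1 0.9] w 0.0522
```

Request:
drive_tool --targets '[0,-3.3,2,0,0,0,0,-3.3,4,0,0,0,0,-3.3,5.5,0,0,0,0,-3.3,5.5,0,0,0,0,-3.3,5.5,0,0,0,0,-3.3,5.5,0,0,0]'

```text
time: 15.77
position: [0.4653, -0.3595, 0.0536]
tool_rot: [0.055, 0.998, 0.0, -0.0]
ft_force: [-1.1, -1.0, -1.0]
grip_width: 0.0522
```

```bash
python3 -c "
from h import *
go(tgt('small',0)[0],.0015,-6.4)"
```

```text
shift [-0.08 -0.99  5.21] turn [ 0.  -0.   0.1] | pos [ 0.4653 -0.3595  0.0536] t 15.77 F [-1.1 -1.  -1. ] w 0.0522
```

Request:
drive_tool --targets '[-0.1,-1,1,0,0,0,-0.1,-1,2.5,0,0,0,-0.1,-1,4,0,0,0,-0.1,-1,4.8,0,0,0,-0.1,-1,4.8,0,0,0,-0.1,-1,4.8,0,0,0]'

```text
time: 16.27
position: [0.4652, -0.3701, 0.0054]
tool_rot: [0.055, 0.998, 0.0, -0.0]
ft_force: [0.5, -0.1, 0.3]
grip_width: 0.0521
```

```bash
python3 -c "
from h import *
go(tgt('small',0)[0],.0012,-6.4)"
```

```text
shift [0.03 0.06 0.42] turn [ 0.  -0.   0.1] | pos [ 0.4652 -0.3701  0.0054] t 16.27 F [ 0.5 -0.1  0.3] w 0.0521
```

Request:
drive_tool --targets '[0,0.1,0.4,0,0,0,0,0.1,0.4,0,0,0,0,0.1,0.4,0,0,0,0,0.1,0.4,0,0,0]'

```text
time: 16.6
position: [0.4654, -0.3691, 0.0021]
tool_rot: [0.055, 0.998, -0.0, 0.0]
ft_force: [0.3, -0.8, 1.2]
grip_width: 0.0523
```

Request:
drive_tool --targets '[0,0,0,0,0,0,0,0,0,0,0,0,0,0,0,0,0,0,0,0,0,0,0,0,0,0,0,0,0,0,0,0,0,0,0,0,0,0,0,0,0,0,0,0,0,0,0,0]' --grip 1 --squeeze 50

```text
time: 17.27
position: [0.4652, -0.3689, 0.0015]
tool_rot: [0.055, 0.998, 0.0, -0.0]
ft_force: [-0.4, 0.1, 0.2]
grip_width: 0.0115
```

Request:
drive_tool --targets '[0,0,-1.5,0,0,0,0,0,-4,0,0,0,0,0,-7,0,0,0,0,0,-10,0,0,0,0,0,-12,0,0,0,0,0,-12,0,0,0,0,0,-12,0,0,0]'

```text
time: 17.85
position: [0.4657, -0.3694, 0.1227]
tool_rot: [0.055, 0.998, -0.001, 0.001]
ft_force: [-0.2, -0.2, -1.0]
grip_width: 0.0117
```

```bash
python3 -c "
from h import *
go(tgt('small',1)[0],.12,19.7)
im,d=robot.camera('scene');cv2.imwrite('pics/s1.png',cv2.resize(im[170:320,100:260,::-1],None,fx=4,fy=4,interpolation=2))
"
```

```text
shift [ 4.33 68.54  0.13] turn [ -0.1   0.1 -26.1] | pos [ 0.4657 -0.3694  0.1227] t 17.85 F [-0.2 -0.2 -1. ] w 0.0117
```

View pics/s1.png

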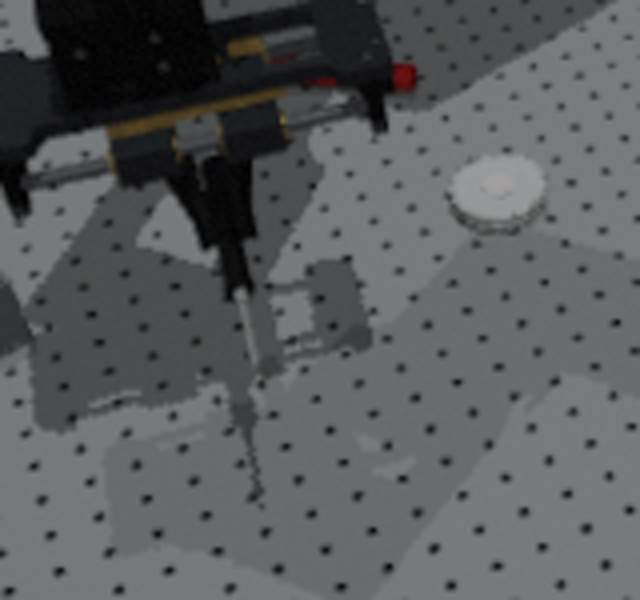

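Request:
drive_tool --targets '[0.2,3,0,0,0,-1,4.3,68.5,0,0,0,-26.1,4.3,68.5,0,0,0,-26.1,4.3,68.5,0,0,0,-26.1,4.3,68.5,0,0,0,-26.1,4.3,68.5,0,0,0,-26.1,4.3,68.5,0,0,0,-26.1,4.3,68.5,0,0,0,-26.1,4.3,68.5,0,0,0,-26.1,4.3,68.5,0,0,0,-26.1,4.3,68.5,0,0,0,-26.1,4.3,68.5,0,0,0,-26.1]'

```text
time: 18.9
position: [0.4869, 0.1209, 0.1197]
tool_rot: [-0.171, 0.985, 0.0, -0.002]
ft_force: [1.0, -0.4, -0.2]
grip_width: 0.0118
```

```bash
python3 -c "
from h import *
go(tgt('small',1)[0],.12,19.7)"
```

```text
shift [-7.7  18.03 -0.03] turn [ 0.1 -0.2  0. ] | pos [0.4869 0.1209 0.1197] t 18.9 F [ 1.  -0.4 -0.2] w 0.0118
```

Request:
drive_tool --targets '[-7.7,18,0,0,0,0,-7.7,18,0,0,0,0,-7.7,18,0,0,0,0,-7.7,18,0,0,0,0,-7.7,18,0,0,0,0,-7.7,18,0,0,0,0,-7.7,18,0,0,0,0,-7.7,18,0,0,0,0,-7.7,18,0,0,0,0,-7.7,18,0,0,0,0]'

```text
time: 19.73
position: [0.5001, 0.3127, 0.1209]
tool_rot: [-0.17, 0.985, -0.0, -0.001]
ft_force: [-0.4, 0.3, -0.6]
grip_width: 0.0119
```

```bash
python3 -c "
from h import *
im,d=robot.camera('scene');cv2.imwrite('pics/s2.png',cv2.resize(im[110:220,350:500,::-1],None,fx=5,fy=5,interpolation=2))
p=robot.get_obs()['position']
print((w2px('scene',fr(p[:2],19.7,[[-.053,0,p[2]+.005],[.051,0,p[2]+.005],[.111,0,p[2]+.005]]))-[350,110])*5)
go(tgt('small',1)[0],.055,19.7)"
```

```text
[[258.27806787 167.47721138]
 [440.55415198 242.82850877]
 [554.71602116 290.02200098]]
shift [0.04 0.42 6.62] turn [-0.  -0.1 -0.1] | pos [0.5003 0.3128 0.1212] t 19.78 F [-0.3 -0.3 -0.2] w 0.0117
```

View pics/s2.png

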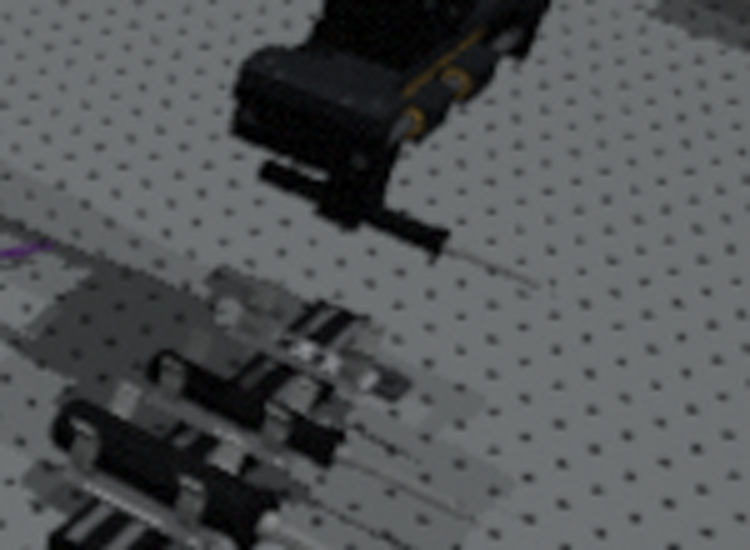

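Request:
drive_tool --targets '[0,0.4,2,0,0,0,0,0.4,4,0,0,0,0,0.4,5.5,0,0,0,0,0.4,6.5,0,0,0,0,0.4,6.5,0,0,0,0,0.4,6.5,0,0,0,0,0.4,6.5,0,0,0,0,0.4,6.5,0,0,0]'

```text
time: 20.45
position: [0.5, 0.3183, 0.0576]
tool_rot: [-0.171, 0.985, 0.0, 0.001]
ft_force: [-1.1, 0.3, 0.9]
grip_width: 0.0115
```

```bash
python3 -c "
from h import *
go(tgt('small',1)[0],.0275,19.7)"
```

```text
shift [ 0.2  -0.11  3.01] turn [0.  0.1 0. ] | pos [0.5    0.3183 0.0576] t 20.45 F [-1.1  0.3  0.9] w 0.0115
```

Request:
drive_tool --targets '[0.2,-0.1,0.5,0,0,0,0.2,-0.1,1,0,0,0,0.2,-0.1,1.4,0,0,0,0.2,-0.1,1.7,0,0,0,0.2,-0.1,1.9,0,0,0,0.2,-0.1,2,0,0,0,0.2,-0.1,2,0,0,0]'

```text
time: 21.03
position: [0.4974, 0.3176, 0.0382]
tool_rot: [-0.171, 0.985, 0.001, 0.0]
ft_force: [-2.4, 1.7, 11.4]
grip_width: 0.0115
```

```bash
python3 -c "
from h import *
go(tgt('small',1)[0],.0275,19.7)"
```

```text
shift [-0.07 -0.13  1.07] turn [0.1 0.1 0. ] | pos [0.4974 0.3176 0.0382] t 21.03 F [-2.4  1.7 11.4] w 0.0115
```

Request:
drive_tool --targets '[-0.1,-0.1,0.2,0,0,0,-0.1,-0.1,0.4,0,0,0,-0.1,-0.1,0.6,0,0,0,-0.1,-0.1,0.8,0,0,0,-0.1,-0.1,1.0,0,0,0,-0.1,-0.1,1.1,0,0,0,-0.1,-0.1,1.1,0,0,0,-0.1,-0.1,1.1,0,0,0]'

```text
time: 21.7
position: [0.4992, 0.3171, 0.0272]
tool_rot: [-0.171, 0.985, 0.001, 0.001]
ft_force: [-3.0, 4.3, 13.4]
grip_width: 0.0118
```

```bash
python3 -c "
from h import *
go(tgt('small',1)[0],.0275,19.7)
im,d=robot.camera('scene');cv2.imwrite('pics/s3.png',cv2.resize(im[110:220,350:500,::-1],None,fx=5,fy=5,interpolation=2))
"
```

```text
shift [ 0.08 -0.03 -0.03] turn [0.1 0.1 0. ] | pos [0.4992 0.3171 0.0272] t 21.7 F [-3.   4.3 13.4] w 0.0118
```

View pics/s3.png

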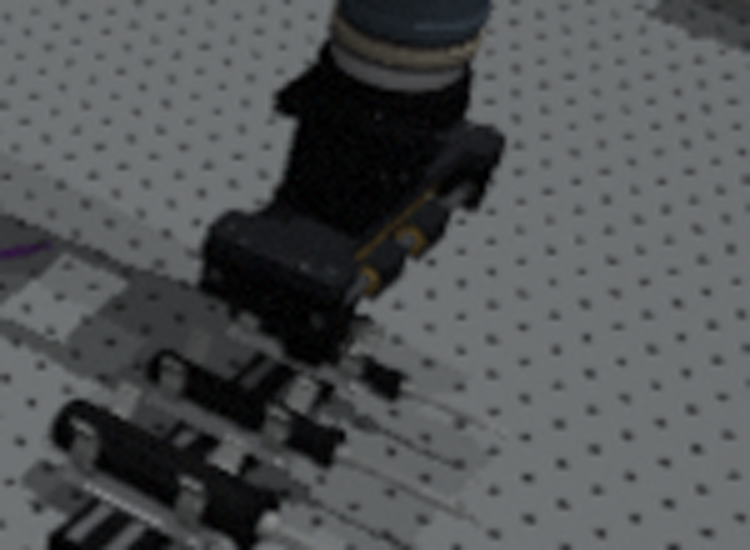

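Release, back off and look with both cameras.

Request:
drive_tool --targets '[0,0,0,0,0,0,0,0,0,0,0,0,0,0,0,0,0,0,0,0,0,0,0,0,0,0,-1,0,0,0,0,0,-4,0,0,0,0,0,-7,0,0,0,0,0,-10,0,0,0,0,0,-13,0,0,0,0,0,-16,0,0,0]' --grip -0.1

```text
time: 22.58
position: [0.4985, 0.3155, 0.1873]
tool_rot: [-0.171, 0.985, -0.0, -0.0]
ft_force: [1.1, 0.2, -0.2]
grip_width: 0.0477
```

Request:
drive_tool --targets '[4,16,0,0,0,0,4,22,0,0,0,0,4,22,0,0,0,0,4,22,0,0,0,0,4,22,0,0,0,0,4,22,0,0,0,0,4,22,0,0,0,0,4,22,0,0,0,0,4,22,0,0,0,0]'

```text
time: 23.33
position: [0.3873, 0.5082, 0.1854]
tool_rot: [-0.171, 0.985, -0.001, -0.0]
ft_force: [0.6, -0.3, -1.8]
grip_width: 0.0481
```

Run:
```python
from h import *
H={"small":(.048,.0325,.068,.0065),"medium":(.051,.036,.088,.010),"large":(.055,.041,.108,.015)}
DD={}
for n,(x0,y0,w,h,s) in (("scene",(350,150,110,90,7)),("top",(105,140,120,80,6))):
    im,d=robot.camera(n);cv2.imwrite(f"pics/f_{n}.png",im[:,:,::-1])
    c=cv2.resize(im[y0:y0+h,x0:x0+w,::-1],None,fx=s,fy=s,interpolation=2);c=cv2.convertScaleAbs(c,alpha=1.5,beta=10)
    for k,(hx,z,b,r) in H.items():
        for q,col in (([hx+.008,0,z],(0,255,255)),([hx+b,0,z],(0,255,0)),([-hx,0,z],(0,0,255)),([0,0,z+r],(255,0,255))):
            p=((w2px(n,fr(*CL[k],[q]))[0]-[x0,y0]+.5)*s).astype(int);cv2.drawMarker(c,tuple(map(int,p)),col,0,12,1)
    cv2.imwrite(f"pics/e_{n}.png",c)
    if n=="scene" or 1:
        for k,(hx,z,b,r) in H.items():
            for xs in(-.012,0,.012,.045):
                X=fr(*CL[k],[[xs,0,z+r]]);u=np.round(w2px(n,X)[0]).astype(int)
                D=np.median(d[u[1]-1:u[1]+2,u[0]-1:u[0]+2]);print(n,k,xs,"top z expected",z+r,"got",dep2w(n,u,D)[0,2].round(4))
go((.5,.3),.2,19.7)
```

```text
scene small -0.012 top z expected 0.039 got 0.0388
scene small 0 top z expected 0.039 got 0.0388
scene small 0.012 top z expected 0.039 got 0.0399
scene small 0.045 top z expected 0.039 got 0.0376
scene medium -0.012 top z expected 0.046 got 0.0453
scene medium 0 top z expected 0.046 got 0.0462
scene medium 0.012 top z expected 0.046 got 0.0452
scene medium 0.045 top z expected 0.046 got 0.0457
scene large -0.012 top z expected 0.056 got 0.057
scene large 0 top z expected 0.056 got 0.0562
scene large 0.012 top z expected 0.056 got 0.0568
scene large 0.045 top z expected 0.056 got 0.0553
top small -0.012 top z expected 0.039 got 0.0373
top small 0 top z expected 0.039 got 0.0407
top small 0.012 top z expected 0.039 got 0.0381
top small 0.045 top z expected 0.039 got 0.0389
top medium -0.012 top z expected 0.046 got 0.0492
top medium 0 top z expected 0.046 got 0.0449
top medium 0.012 top z expected 0.046 got 0.0446
top medium 0.045 top z expected 0.046 got 0.0467
top large -0.012 top z expected 0.056 got 0.0566
top large 0 top z expected 0.056 got 0.0541
top large 0.012 top z expected 0.056 got 0.0581
top large 0.045 top z expected 0.056 got 0.0573
shift [ -3.58 -23.35  -1.43] turn [-0.  -0.  -0.1] | pos [0.3879 0.5079 0.1855] t 23.43 F [-0.2 -0.1  0.7] w 0.0479
```

View pics/e_scene.png

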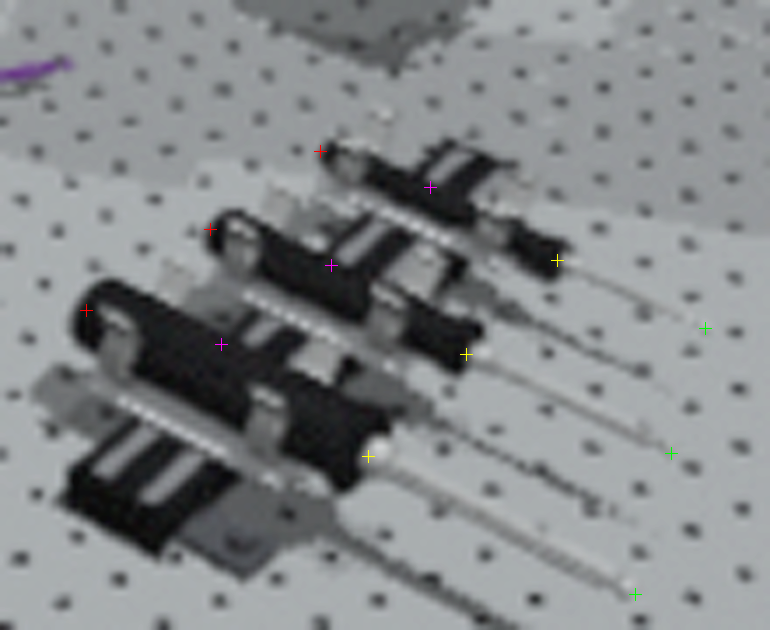

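View pics/e_top.png

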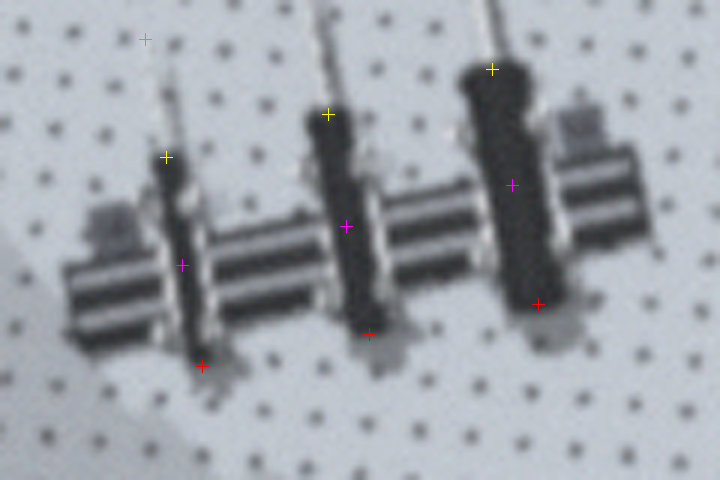

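View pics/f_top.png

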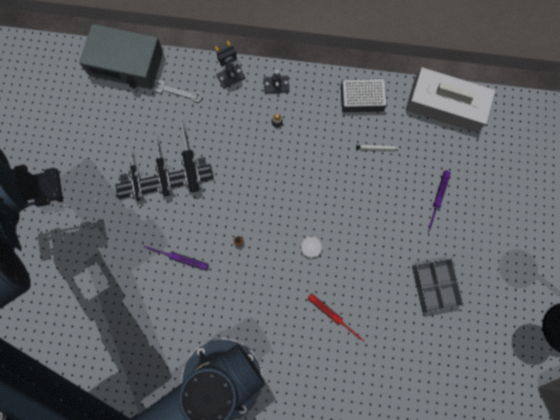

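All bystanders are in place and all three drivers match the predicted home positions. Before handing in I'll measure the yaw and sideways offset of each handle more precisely.

```bash
python3 - <<'E'
from h import *
im=cv2.imread("pics/f_top.png");g=cv2.resize(im.max(2),None,fx=6,fy=6,interpolation=cv2.INTER_CUBIC).astype(float)
H={"small":(.048,.0325,.068,.0065),"medium":(.051,.036,.088,.010),"large":(.055,.041,.108,.015)}
for k,(hx,z,b,r) in H.items():
    xs=np.r_[np.linspace(-hx+.003,hx+.004,40)];ts=np.linspace(-.02,.02,161);cen=[]
    X=fr(*CL[k],[[x,t,z] for x in xs for t in ts]);p=((w2px("top",X)+.5)*6-.5).astype(np.float32)
    v=cv2.remap(g.astype(np.float32),p[:,0].reshape(40,161),p[:,1].reshape(40,161),1)
    wgt=np.clip(100-v,0,None)*(abs(ts)<r+.004); 
    ok=(abs(xs)>.016)  # away from black rail
    c=(wgt*ts).sum(1)/wgt.sum(1); A=np.polyfit(xs[ok],c[ok],1)
    # ends
    line=v[:,70:91].mean(1)
    # blade
    xb=np.linspace(hx+.015,hx+b-.008,30);tb=np.linspace(-.012,.012,97)
    p=((w2px("top",fr(*CL[k],[[x,t,z] for x in xb for t in tb]))+.5)*6-.5).astype(np.float32)
    vb=cv2.remap(g.astype(np.float32),p[:,0].reshape(30,97),p[:,1].reshape(30,97),1).mean(0)
    print(k,"dyaw",A[0].round(3),"offset mm",(A[1]*1e3).round(1),(c*1e3).round(1)[::4])
E
python3 - <<'E'
import cv2
im=cv2.imread("pics/f_top.png")
cv2.imwrite("pics/g.png",cv2.convertScaleAbs(cv2.resize(im[145:210,115:160],None,fx=9,fy=9,interpolation=2),alpha=1.4))
E
```

```text
small dyaw -0.002 offset mm 0.5 [-1.6  1.9  0.5 -0.3 -0.3 -0.9 -0.2  0.3  2.6 -0.9]
medium dyaw 0.012 offset mm 0.3 [-2.   0.7  0.2 -0.4  0.6 -0.  -0.1  1.   1.7  0.1]
large dyaw -0.001 offset mm 0.3 [-1.1  0.5  1.2  0.   0.3 -0.5 -0.5  0.6  1.5 -1.3]
```

View pics/g.png

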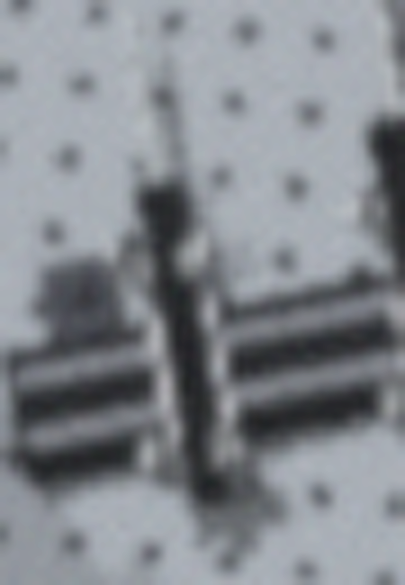

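```bash
python3 -c "
from h import *
o=robot.get_obs();print(o['time'],o['ft_force'].round(1));print(robot.hand_in())"
```

```text
23.4333 [-0.2 -0.1  0.7]
the job is handed in; nothing more can be done
None
```

I put all three black drivers back into their own clips, blades pointing away from the robot, and let go of each. I handed the job in at 23.4 s on the robot's clock; hand-in gives no verdict.

**Drivers:** In the last pictures, the tops of the handles are within about 3 mm of the home height, and closer in the scene camera (about 1.5 mm), which is within the depth noise. They sit within 0.5 mm of centre across the clips and within 0.012 rad of the clip direction. Collars and blade tips lie close to where they should appear, so I judge them within the 12 mm along the handle; I did not measure that to the millimetre.

**Bystanders:** The pen, dish, objective and bottle, and the purple and red look-alikes, look unmoved in the final top view. I compared them with the first picture by eye only.

**Forces:** The readings while pressing the drivers home peaked at about 16 N. The arm ended clear of everything, with near-zero force at the wrist.

No check failed. The drawn line of the small driver's blade looked a few millimetres off in one overlay, but measuring its handle gave a yaw error of only 0.002 rad.

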